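# Close a filter cassette in the locking press

## Robot

A 6-joint arm with a two-finger parallel gripper is mounted at the origin on a cart in front of the work surface, level with it; the furniture and walls round the work are solid. World frame = base frame: x ahead of the robot, y to its left, z up, the work surface at z = 0. Lengths are in mm, angles in degrees, forces in N, time in s.
With the tool pointing down it reaches from about 325 to 925 mm from the base axis. Payload 3.1 kg.
Tool frame: the origin (TCP) lies at the very end of the fingers, on their centre line; the grasp point (between the pads) lies grasp_offset behind it (grasp_offset is the distance from the TCP to the grasp point, in mm); z points along the fingers, y is the line along which they close (so a half turn about z gives the same grasp; the last joint's range is limited). The gripper opens to 85 mm and grips with 20 to 120 N. Pads are 22 mm wide; open, the fingers measure 114 mm over their backs; the gripper's body (76 mm by 85 mm) begins 54 mm behind the grasp point. The pads swing forward as they close: fully open they stand 13 mm farther back than shut.
Start: joints at [-71.803, 12.427, 92.441, -0, 75.132, -6.429], TCP at [260.452, -568.158, 231.3] pointing down, gripper open.
Joint ranges: [-157.48, 157.48], [-44.54, 120.13], [17.64, 146.25], [-64.5, 244.5], [7.68, 150.69], [-147.95, 147.95]. Speed limits (degrees/s): [159.86, 159.86, 180, 180, 180, 180].

## Interface

Orientations are given as [roll, pitch, yaw] about the fixed x, y, z axes, in that order (R = Rz(yaw) Ry(pitch) Rx(roll)).
In Python, from station import * gives the robot as it stands. Calls block until the motion is done:
- goto(position, orientation): joint-space move of the TCP to a pose.
- move_l(position, attitude=None, speed=150): straight line of the TCP; attitude=None keeps the orientation; speed is the mean speed in mm/s.
- move_j(angles): joint-space move.
- grip(opening, squeeze=None): finger opening in mm; squeeze is the grip in N (None keeps the last); returns when the fingers have stopped.
- wait(seconds).
- solve_ik(position, orientation): joint angles nearest the present ones, or None.
- get_obs(): the state.
- get_image(name): name is "scene" or "top"; returns the picture (480x640x3 uint8, red, green, blue); there is no depth.
- get_calibration(name): a dict with "fx", "fy", "cx", "cy" (pixels), "R" (3x3) and "t" (3): a world point X has camera coordinates R X + t. Camera axes: x right, y down, z forward; pixel columns grow to the right and rows downward; lengths in mm; the calibration is good to about 2 mm. A picture is of the moment at which its call begins. get_calibration takes no time and is no camera call.
A pose or a line that the arm cannot do raises Unreachable and nothing moves.
- sign_off(): hands the job in; it is judged then, once.
Trained networks look in the newest picture that a camera, given by its name, has taken for a name from the list of things; names that differ only in an ending like _2 or _b are one class to them, and where a whole thing is asked for, a point or a joint stands for the part that bears it (a point fixed in the world has none). Each returns a list of dicts, best first, with "score" (0 to 1); they miss things now and then, are a little off and sometimes report something else, mostly with a low value. They report only what shows in the picture. A call takes as long as a camera call. They do not tell look-alikes from the thing itself.
- spot_in(name, camera): "extent" ([centre column, centre row, width, height] in pixels, round what is visible of it).
- regions_of(name, camera): "region" (480x640 bool, what is visible of it) and "extent" ([centre column, centre row, width, height] in pixels, round what is visible of it).
The state is a dict: "t": time; "joint_pos": joint angles; "qvel": joint speeds; "effort": joint torques, N m; "tcp_pos": TCP position; "ee_rot": TCP orientation; "wrist_force": force on the tool from outside, world axes, zero at the start; "moment": the same for the moment, N m; "grip_width": finger opening in mm; "grip_force": force on a finger pad.
Only numpy, scipy, OpenCV 4.12 (cv2) and the standard library are available. Lean on these libraries where they do the work, as an engineer would, in place of code of your own. Each camera call takes 0.05 s, during which the arm holds its last target. There are 200 camera calls.

## Task

A filter cassette stands in the drawn-out slide of the bench press with its cap only started. Push the slide fully home under the jaw, press the handle down until it goes over centre and stays locked by itself with the cap fully down, let go, and then free the press by pushing down the release lever so that the handle springs open. Work by feel: never lean on the handle or the lever with more than 22 N, leave the cassette upright in its nest under the jaw, and do not disturb the two closed cassettes behind the press.

Things in the scene. Friction and masses are not known exactly. Their poses are not given: they have to be found in the camera images.
- press: steel locking pliers standing upright, lower handle bolted to a grey plate (336 x 100 mm) fixed to the desk. Origin on it under the jaw's foot; own x: the way the slide goes home; own y: from the jaw along the handles to the release lever; z up. Open, the handle's end is about 180 mm high, the jaw 145 mm. Its rear anchor and screw are set anew each day: leave them alone
- press_nest (a point): point on the jaw's line, 18.5 mm above the desk: where the middle of the cassette's underside is when the slide is home
- slide_knob (a point): middle of the black knob on the loading slide (18 mm diameter, 18 mm tall, point 67 mm above the desk) on a 10 mm upright steel stem whose foot is 18 mm above the desk. It stands 58 mm from the nest's middle, towards -x of the press, and travels with the slide
- slide (a joint): travel of the loading slide in m along +x of the press: 0 drawn out, 0.060 home against a hard stop. About 4 N of friction; it stays where it is left
- cassette: white round filter cassette, 40 mm diameter, 41 mm high when closed, loose in the slide's nest (ring 8 mm high, 1.5 mm play). Origin: centre of its underside, z up. It starts on the slide, 60 mm short of its place under the jaw
- cap (a joint): how far the cassette's tight push-on cap stands proud, in m: 0.003 to 0.005 at the start, 0 fully down; the press pushes it down
- handle_pad (a point): middle of the top of the black grip (46 mm long along y of the press, 26 mm wide, 12 mm thick) near the end of the upper handle, 96 mm from its pivot. Open, it is 145 to 163 mm above the desk at about y 0.161 to 0.172 of the press and the grip slopes up towards its end at about 30 degrees; down, it is about level, at y 0.170 and 93 to 106 mm above the desk
- handle: the moving upper handle; origin on its pivot, at y 0.07 to 0.08, z 0.11 of the press. Pressed down at the grip it goes down 49 to 60 mm: resistance grows to 8 to 15 N, fades to nothing at dead centre, and 2 mm on it meets a hard stop (force shoots up); there it stays when let go. Let go before dead centre it springs up. The height differs with the day's setting and must be felt
- lever_paddle (a point): middle of the top of the release lever's ribbed steel paddle (26 mm wide, 34 mm long along y), behind the handle's end: y 0.266 of the press, 49 mm above the desk. Press locked, pushing it down (3 to 21 mm with the day's setting, 4 to 10 N) kicks the toggle back over centre and the handle springs up, clear of the paddle; hard stop 25 mm down
- release_lever (a joint): angle of the release lever in rad: 0 at rest, grows as the paddle goes down (114 mm from its pivot), 0.22 at its stop; a light spring returns it
- closed_cassette_0: a cassette closed earlier (40 mm diameter, 41 mm high), standing loose on the desk behind the press (+x of it); origin: centre of its underside
- closed_cassette_1: another like it, also loose behind the press, further along its y
There are look-alikes about, which are no part of the job. What is shaped like the cassette but green or orange is not meant.

How it is judged (in metres and radians):
On the way, in this order (a step that is already met when the one before it is completed fails the run):
1. the slide is pushed home under the jaw (value of joint slide above 0.057 m and distance between cassette and press_nest below 0.008 m and angle between cassette's own z axis and vertical below 0.1 rad), for 0.2 s.
2. the handle is locked over centre and stays down untouched, with the cap pressed fully down (value of joint slide above 0.057 m and value of joint cap below 0.0008 m and z of handle_pad in the frame of press below 0.112 m and contact force between each of the fingers, the arm and handle below 0.5 N), for 0.3 s.
3. the handle is freed with the release lever: it springs up while the lever is pushed down (value of joint release_lever above 0.02 rad and z of handle_pad in the frame of press above 0.116 m), for 0.02 s.
At the end, for the whole second after the job is handed in: Slide within 3 mm of home, cap within 0.8 mm of fully down, cassette upright in its nest under the jaw (8 mm, 0.1 rad), handle sprung open (pad over 135 mm above the desk), release lever back at rest, closed cassettes within 20 mm of where they stood (all of step 1 and value of joint cap below 0.0008 m and z of handle_pad in the frame of press above 0.135 m and value of joint release_lever below 0.015 rad and linear speed of cassette below 0.02 m/s and distance of each of closed_cassette_0, closed_cassette_1 from where it was at the start of the episode below 0.02 m); the robot touches nothing.
It fails at once if the handle is leaned on with more than 22 N (contact force between any of the fingers, the arm and handle above 22 N).
It fails at once if the release lever is leaned on with more than 22 N (contact force between any of the fingers, the arm and release_lever above 22 N).
It fails at once if the cassette is tipped over (angle between cassette's own z axis and vertical above 0.3 rad).
It fails at once if a closed cassette is knocked over or shoved (distance of any of closed_cassette_0, closed_cassette_1 from where it was at the start of the episode above 0.03 m or angle between any of closed_cassette_0, closed_cassette_1's own z axis and vertical above 0.5 rad).
It also fails if it takes over 62 s, if anything falls off the work surface, if the arm or the gripper's body presses on something with over 40 N, if the wrist force passes 120 N, or if a joint passes its speed limit or range.

## Working session

There is one attempt and no reset: what is moved stays moved. The work goes in short steps, each a Python script; the robot and the scene stay as the last script left them, time stands still between calls to the robot, and variables do not carry over. Pictures are saved under pics/ and viewed, at most 10 in all, crops included, and the job is handed in when it is done.

```bash
mkdir -p pics; ls
cat > h.py <<'E'
from station import *
import numpy as np, cv2
def save(n,im): cv2.imwrite('pics/'+n+'.png',cv2.cvtColor(im,cv2.COLOR_RGB2BGR))
def back(cam,u,v,z):
    c=get_calibration(cam);R=np.array(c["R"]);t=np.array(c["t"])
    d=R.T@np.array([(u-c["cx"])/c["fx"],(v-c["cy"])/c["fy"],1]);o=-R.T@t
    return o+d*(z-o[2])/d[2]
def proj(cam,X):
    c=get_calibration(cam);p=np.array(c["R"])@np.array(X)+np.array(c["t"])
    return c["fx"]*p[0]/p[2]+c["cx"],c["fy"]*p[1]/p[2]+c["cy"]
E
python3 - <<'E'
from h import *
o=get_obs();print({k:np.round(v,2) for k,v in o.items()})
for c in("scene","top"):
    save(c+"0",get_image(c))
    k=get_calibration(c);R=np.array(k["R"]);print(c,k["fx"],"cam at",-R.T@np.array(k["t"]),R[2])
    for n in("press","slide_knob","cassette","handle_pad","lever_paddle","closed_cassette_0"):
        print(n,[(round(d["score"],2),np.round(d["extent"]).tolist()) for d in spot_in(n,c)][:6])
E
```

```text
pics
{'t': np.float64(0.0), 'joint_pos': array([-71.8 ,  12.48,  92.53,  -0.  ,  75.13,  -6.43]), 'qvel': array([ 0.09, -0.14, -0.05,  0.02,  0.03, -0.11]), 'effort': array([-0.000e+00, -3.968e+01, -3.039e+01, -0.000e+00,  1.000e-02,
       -0.000e+00]), 'tcp_pos': array([ 260.18, -567.38,  229.94]), 'ee_rot': array([-1.7986e+02, -2.0000e-02,  2.4630e+01]), 'wrist_force': array([-0.36,  0.1 , -0.66]), 'moment': array([0.02, 0.04, 0.04]), 'grip_force': np.float64(0.0), 'grip_width': np.float64(85.23)}
scene 537.8571033385017 cam at [ 66.13039821 603.17771423 895.51285867] [ 0.40988485 -0.54653264 -0.73027152]
press [(0.8, [301.0, 301.0, 125.0, 160.0])]
slide_knob [(0.96, [338.0, 261.0, 49.0, 22.0])]
cassette [(0.95, [330.0, 254.0, 18.0, 24.0]), (0.9, [401.0, 268.0, 18.0, 24.0]), (0.88, [382.0, 246.0, 22.0, 21.0]), (0.62, [393.0, 218.0, 16.0, 20.0]), (0.62, [285.0, 277.0, 26.0, 46.0]), (0.57, [353.0, 226.0, 12.0, 24.0])]
handle_pad [(0.67, [285.0, 278.0, 21.0, 42.0])]
lever_paddle [(0.73, [331.0, 248.0, 17.0, 21.0]), (0.57, [274.0, 323.0, 28.0, 83.0])]
closed_cassette_0 [(0.93, [261.0, 252.0, 16.0, 19.0]), (0.9, [246.0, 278.0, 18.0, 29.0])]
top 456.7344621943399 cam at [418.50276424  32.75804035 957.82603683] [ 0.12028494  0.01497215 -0.9926265 ]
press [(0.57, [297.0, 260.0, 173.0, 104.0])]
slide_knob [(0.85, [356.0, 268.0, 41.0, 52.0])]
cassette [(0.74, [412.0, 293.0, 20.0, 23.0]), (0.72, [450.0, 285.0, 24.0, 19.0]), (0.65, [398.0, 328.0, 18.0, 23.0]), (0.56, [418.0, 252.0, 24.0, 26.0])]
handle_pad [(0.8, [276.0, 260.0, 56.0, 31.0])]
lever_paddle [(0.74, [227.0, 282.0, 29.0, 17.0])]
closed_cassette_0 [(0.68, [323.0, 196.0, 20.0, 23.0]), (0.59, [284.0, 211.0, 22.0, 26.0])]
```

```bash
ls pics
```

```text
scene0.png
top0.png
```

Run:
```python
import cv2
a=cv2.imread('pics/top0.png')[160:360,190:490];cv2.imwrite('pics/topc.png',cv2.resize(a,(800,533),interpolation=cv2.INTER_CUBIC))
a=cv2.imread('pics/scene0.png')[190:400,210:470];cv2.imwrite('pics/scenec.png',cv2.resize(a,(743,600),interpolation=cv2.INTER_CUBIC))
```

```text
(no output)
```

View pics/topc.png

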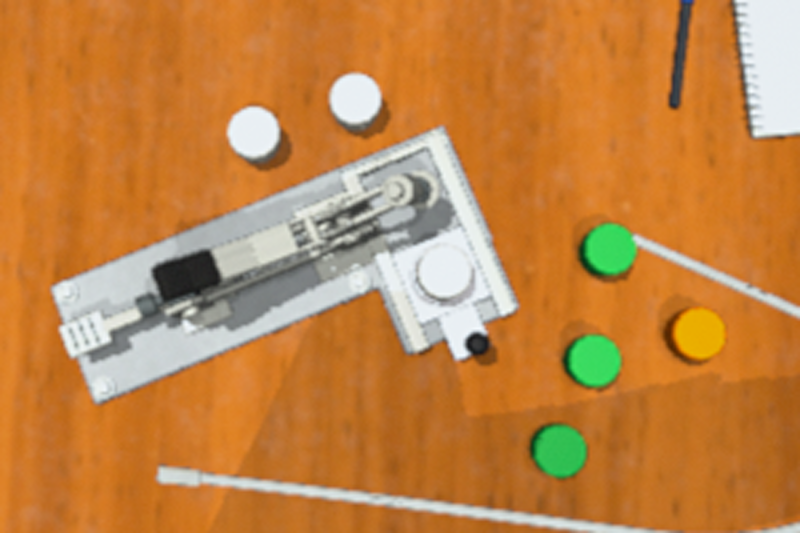

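View pics/scenec.png

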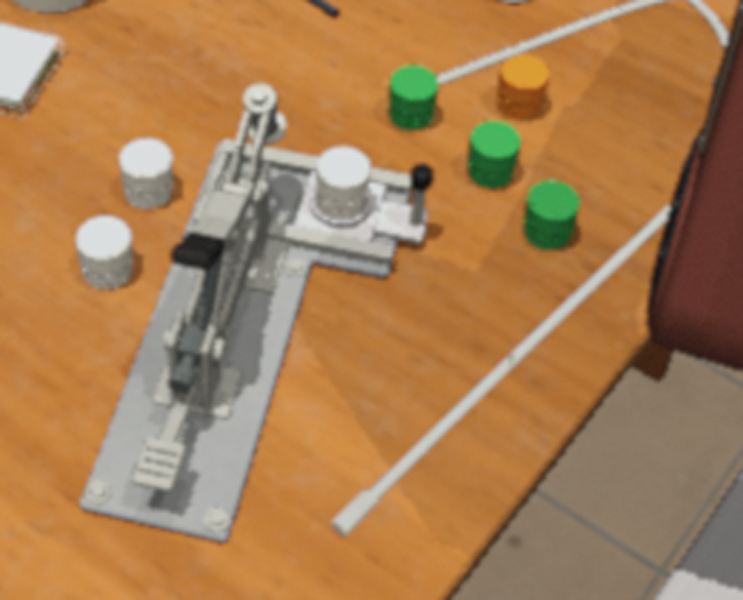

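View pics/top0.png

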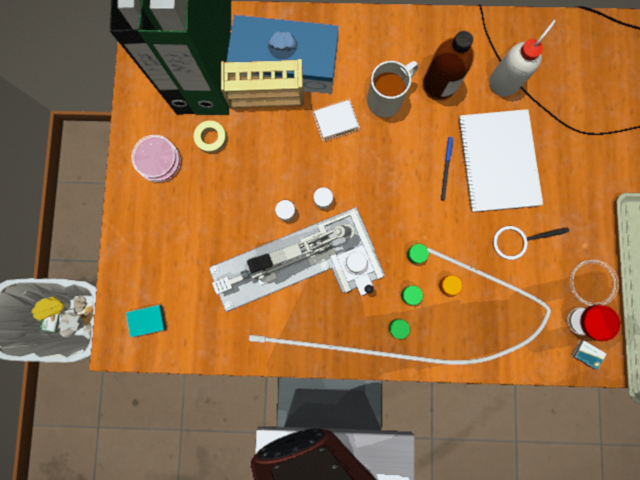

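The top view shows the white cassette at px (357,262) on the slide, the knob at (369,289), the grip at (260,263), the paddle at (222,285) and the closed cassettes at (285,211) and (323,197). The look-alikes are the three green cassettes at (418,254), (413,295) and (400,329) and the orange one at (452,285). I choose the white one in the slide. The close crop confirms it.

Run:
```python
from h import *
from scipy.optimize import least_squares
T=lambda u,v:(190+u*.375,160+v*.375); S=lambda u,v:(210+u*.35,190+v*.35)
obs=[("top",T(477,343),(-118,0,67+4)),("top",T(445,270),(-60,0,63.5)),("top",T(85,334),(0,266,49)),
("scene",S(422,178),(-118,0,67+2)),("scene",S(343,170),(-60,0,63.5)),("scene",S(159,461),(0,266,49))]
for c,p,m in obs: print(c,np.round(p,1),m,back(c,*p,m[2]).round(1))
def W(x,m):
    c,s=np.cos(x[2]),np.sin(x[2]);return [x[0]+c*m[0]-s*m[1],x[1]+s*m[0]+c*m[1],m[2]]
f=lambda x:np.concatenate([np.array(proj(c,W(x,m)))-p for c,p,m in obs])
b=None
for a in (0,1.5,3,-1.5):
    r=least_squares(f,[400,0,a])
    if b is None or r.cost<b.cost:b=r
x=b.x;print(x[:2],np.degrees(x[2]),b.fun.reshape(-1,2).round(1))
np.save('press.npy',x)
# pad by triangulation
A=[];B=[]
for c,(u,v) in(("top",T(186,275)),("scene",S(198,248))):
    p,q=back(c,u,v,0),back(c,u,v,200);d=(q-p)/np.linalg.norm(q-p);P=np.eye(3)-np.outer(d,d);A.append(P);B.append(P@p)
pad=np.linalg.solve(sum(A),sum(B));print("pad",pad, [np.linalg.norm(P@pad-b) for P,b in zip(A,B)])
c,s=np.cos(x[2]),np.sin(x[2]);d=pad[:2]-x[:2];print("pad in press",c*d[0]+s*d[1],-s*d[0]+c*d[1])
for m in((-118,0,67),(0,0,18.5),(0,165,154),(0,266,49)):
    w=W(x,m);print(m,np.round(w,1),np.hypot(*w[:2]))
for z,(u,v) in((41,T(254,132)),(41,T(355,99))): print("closed",back("top",u,v,z))
for n,xs in(("plate",[T(53,289),T(97,402),T(440,128),T(516,308)]),): print([back("top",*p,4).round(0).tolist() for p in xs])
```

```text
top [368.9 288.6] (-118, 0, 71) [437.9 -56.5  71. ]
top [356.9 261.2] (-60, 0, 63.5) [490.8 -33.   63.5]
top [221.9 285.2] (0, 266, 49) [436.6 232.9  49. ]
scene [357.7 252.3] (-118, 0, 69) [434.  -53.9  69. ]
scene [330.  249.5] (-60, 0, 63.5) [485.9 -28.1  63.5]
scene [265.6 351.4] (0, 266, 49) [435.1 233.9  49. ]
[544.14743937  -8.18925758] 24.07385456560874 [[-0.1  0.8]
 [-0.2  0.7]
 [-0.9  0.5]
 [-0.3 -1.2]
 [-0.  -2. ]
 [-0.5  0.1]]
pad [475.53323814 145.72253171 146.45402098] [np.float64(0.38656456766328035), np.float64(0.38656456766325914)]
pad in press 0.136587228272397 168.5132897940075
(-118, 0, 67) [436.4 -56.3  67. ] 440.03054278935207
(0, 0, 18.5) [544.1  -8.2  18.5] 544.2090588284785
(0, 165, 154) [476.8 142.5 154. ] 497.66711582458
(0, 266, 49) [435.6 234.7  49. ] 494.8294900893895
closed [594.34916952 113.36593029  41.        ]
closed [622.13723268  36.78251309  41.        ]
[[472.0, 270.0, 4.0], [385.0, 231.0, 4.0], [609.0, -31.0, 4.0], [467.0, -93.0, 4.0]]
```

The fit is consistent: residuals are at most 2 px, the pad comes out at press (0,168,146), and reach is 410–545 mm. Next I push the slide home by feel.

```bash
cat >> h.py <<'E'
try: PX=np.load('press.npy')
except Exception: PX=None
YAW=np.degrees(PX[2])
def W(m):
    c,s=np.cos(PX[2]),np.sin(PX[2]);return [PX[0]+c*m[0]-s*m[1],PX[1]+s*m[0]+c*m[1],m[2]]
def P(w):
    c,s=np.cos(PX[2]),np.sin(PX[2]);d=np.array(w[:2])-PX[:2];return np.array([c*d[0]+s*d[1],-s*d[0]+c*d[1],w[2]])
def st():
    o=get_obs();f=o["wrist_force"];c,s=np.cos(PX[2]),np.sin(PX[2])
    return o["t"],P(o["tcp_pos"]),np.array([c*f[0]+s*f[1],-s*f[0]+c*f[1],f[2]])
E
python3 - <<'E'
from h import *
D=[180,0,YAW]
grip(0)
goto(W((-158,0,160)),D)
move_l(W((-158,0,54)),D,speed=120)
move_l(W((-145,0,54)),speed=50)
t,p,f0=st();print(t,p.round(1),f0.round(1))
x=-145
while x<-70:
    x+=3 if x<-85 else .7
    move_l(W((x,0,54)),speed=40)
    t,p,f=st();print(round(t,2),round(x,1),p.round(1),(f-f0).round(1))
    if f[0]-f0[0]<-11: break
save("slide",get_image("top"))
E
```

```text
4.7917 [-144.4   -0.2   54.4] [ 0.8  0.5 -0.9]
5.04 -142 [-141.9    0.    54. ] [-1.2 -0.7 -0.2]
5.29 -139 [-1.389e+02 -1.000e-01  5.400e+01] [-0.2 -0.1  1.2]
5.54 -136 [-136.4    0.3   53.7] [-3.  -0.8  0.9]
5.79 -133 [-133.7    0.4   53.7] [-4.1 -0.3  2.3]
6.04 -130 [-130.5    0.3   53.7] [-5.4 -0.2  0.1]
6.29 -127 [-127.3    0.3   53.7] [-4.1 -0.   0.9]
6.54 -124 [-124.2    0.3   53.7] [-3.8  0.2 -0.1]
6.79 -121 [-121.1    0.3   53.8] [-4.5  0.4  0.7]
7.04 -118 [-118.1    0.3   53.8] [-3.5  0.4 -0.6]
7.29 -115 [-115.1    0.2   53.8] [-5.   1.5 -1.4]
7.54 -112 [-112.     0.2   53.9] [-4.   2.4 -0.1]
7.79 -109 [-1.09e+02  1.00e-01  5.39e+01] [-4.5  1.3 -0.3]
8.04 -106 [-1.059e+02  1.000e-01  5.390e+01] [-4.1  1.9 -0.1]
8.29 -103 [-1.029e+02  1.000e-01  5.390e+01] [-4.7  1.  -0.8]
8.54 -100 [-99.9   0.   54. ] [-5.   1.4  1. ]
8.79 -97 [-96.9  -0.   54. ] [-4.1  1.2 -0.3]
9.04 -94 [-93.8  -0.1  54. ] [-4.1  0.5  0.1]
9.29 -91 [-90.8  -0.1  54.1] [-4.5  1.  -0.6]
9.54 -88 [-87.8  -0.2  54.1] [-3.9  1.1  0.1]
9.79 -85 [-84.8  -0.2  54.1] [-3.7 -0.2 -0.5]
10.04 -84.3 [-84.2  -0.1  54.1] [-4.8  0.4  0.2]
10.29 -83.6 [-83.5  -0.1  54.1] [-4.5  0.5  0.7]
10.54 -82.9 [-82.8  -0.1  54.1] [-4.6  0.1  1.6]
10.79 -82.2 [-82.   -0.1  54.1] [-5.   0.4  1.1]
11.04 -81.5 [-81.3  -0.1  54.1] [-4.6 -0.7  1.4]
11.29 -80.8 [-80.7  -0.1  54.1] [-4.6  0.3  1.1]
11.54 -80.1 [-80.   -0.1  54. ] [-4.1 -0.8  1.1]
11.79 -79.4 [-79.3  -0.1  54. ] [-4.5 -0.7  1.3]
12.04 -78.7 [-78.6  -0.1  54. ] [-4.3 -0.3  2.1]
12.29 -78.0 [-77.9  -0.1  54. ] [-4.5 -0.7  1.5]
12.54 -77.3 [-77.2  -0.1  54. ] [-3.4 -0.8  1.9]
12.79 -76.6 [-76.6  -0.   54. ] [-4.4 -0.6  1.5]
13.04 -75.9 [-76.5  -0.   54. ] [-6.6 -1.   3.2]
13.29 -75.2 [-76.4  -0.   54. ] [-9.3 -2.6  4.4]
13.54 -74.5 [-76.4  -0.   54. ] [-11.2  -0.5   6.8]
```

The slide travelled 60 mm and then met its stop (12 N). Now the handle.

Run:
```python
from h import *
D=[180,0,YAW]
move_l(W((-100,0,54)),speed=100)
move_l(W((-100,0,225)),speed=250)
save("slide2",get_image("top"))
move_l(W((0,168,225)),D,speed=250)
move_l(W((0,168,172)),speed=100)
wait(.2)
t,p,f0=st();print(t,p.round(1),f0.round(1))
z=172;pk=0;faded=False
while z>80:
    z-=1 if (faded or z<112) else 2
    move_l(W((0,168,z)),speed=40)
    t,p,f=st();F=f[2]-f0[2];pk=max(pk,F);print(round(t,2),z,p.round(1),(f-f0).round(1))
    if pk>6 and F<2.5 and p[2]<125: faded=True
    if faded and F>9 or F>18.5: break
save("down",get_image("scene"))
```

```text
16.7 [  0.7 167.8 173. ] [-0.4  0.1  0.9]
16.95 170 [ -0.  168.1 170. ] [ 1.   0.1 -0.7]
17.2 168 [ -0.2 168.1 167.8] [ 0.9 -0.5 -1. ]
17.45 166 [ -0.2 168.  165.7] [ 0.8 -0.1 -0.8]
17.7 164 [-1.000e-01  1.680e+02  1.638e+02] [ 0.2 -0.4 -0.3]
17.95 162 [-1.000e-01  1.680e+02  1.618e+02] [ 0.1  0.6 -0.8]
18.2 160 [ -0.2 168.  159.8] [ 1.  -0.  -1.4]
18.45 158 [ -0.2 168.  157.8] [ 0.8 -0.5 -1.9]
18.7 156 [  0.3 167.9 156.1] [ 0.8 -0.3 -0.3]
18.95 154 [  0.5 167.9 154.6] [ 0.7 -1.1  2.9]
19.2 152 [  0.7 167.9 152.5] [ 0.7 -0.2  2.8]
19.45 150 [  0.6 167.9 150.3] [ 1.8 -0.1  2.3]
19.7 148 [  0.4 167.9 148.1] [2.2 0.2 2.9]
19.95 146 [  0.3 168.  146.2] [2.3 0.9 3.6]
20.2 144 [  0.4 168.1 144.5] [1.7 0.2 4.7]
20.45 142 [  0.5 168.2 142.9] [1.  0.8 6.6]
20.7 140 [  0.5 168.4 141. ] [1.2 1.5 7.3]
20.95 138 [  0.6 168.4 139. ] [0.5 2.2 7.4]
21.2 136 [  0.6 168.4 136.9] [1.3 2.4 7.1]
21.45 134 [  0.6 168.4 134.8] [1.9 1.7 5.7]
21.7 132 [  0.6 168.5 132.8] [1.6 2.2 6.2]
21.95 130 [  0.6 168.7 130.9] [1.8 2.6 6.9]
22.2 128 [  0.6 168.8 129. ] [2.  3.6 7.8]
22.45 126 [  0.7 168.8 127. ] [0.8 4.1
[... 439 characters left out ...]
]
25.2 107 [-1.000e-01  1.678e+02  1.068e+02] [2.7 0.5 2.5]
25.45 106 [ -0.2 167.8 105.7] [2.5 0.1 2.7]
25.7 105 [ -0.3 167.8 104.7] [ 2.8 -0.5  1.7]
25.95 104 [ -0.5 167.9 103.6] [ 1.  -2.2  1.2]
26.2 103 [ -0.7 168.1 102.5] [0.6 0.  1.3]
26.45 102 [ -0.7 168.4 101.4] [ 0.8 -1.1 -0.6]
26.7 101 [ -0.4 168.3 100.6] [-0.3 -0.3 -0.8]
26.95 100 [-1.000e-01  1.681e+02  9.980e+01] [ 0.9  0.9 -0.8]
27.2 99 [-1.00e-01  1.68e+02  9.89e+01] [ 0.7 -0.8 -0.6]
27.45 98 [-1.00e-01  1.68e+02  9.79e+01] [ 0.8 -0.2 -0.6]
27.7 97 [  0. 168.  97.] [-0.9 -0.  -1.1]
27.95 96 [1.000e-01 1.679e+02 9.660e+01] [-0.5 -0.1  3.5]
28.2 95 [  0.2 167.9  96.3] [-2.5  0.7  8.5]
28.45 94 [  0.3 167.9  96. ] [-4.9  0.8 12.4]
```

It went over centre at about 102 mm and met the hard stop at 96 mm (12 N). I'll let go and check.

Run:
```python
from h import *
D=[180,0,YAW]
move_l(W((0,168,125)),speed=60)
print(st())
move_l(W((0,200,200)),speed=200)
move_l(W((0,274,150)),D,speed=200)
im=get_image("scene");save("locked",im)
a=im[190:400,210:470];a=cv2.resize(a,(743,600),interpolation=cv2.INTER_CUBIC);save("lockedc",a)
```

```text
(29.1667, array([-5.88834005e-02,  1.67997676e+02,  1.24990434e+02]), array([-0.93985417,  0.27959429,  0.65819301]))
```

View pics/lockedc.png

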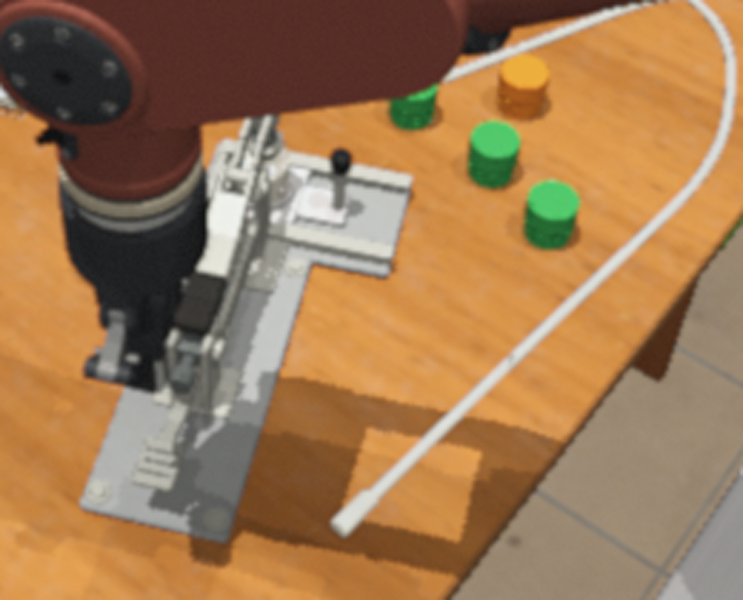

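The handle is locked: the grip lies level at crop (200,300) and the knob is home at (341,160). For the lever I turn the gripper 90° so that its body stays clear of the handle's swing.

Run:
```python
from h import *
D=None;q=get_obs()["joint_pos"]
c=[(np.abs(s-q).max(),y) for y in(YAW+90,YAW-90) if (s:=solve_ik(W((0,273,150)),[180,0,y])) is not None]
D=[180,0,min(c)[1]]
goto(W((0,273,150)),D)
move_l(W((0,273,57)),D,speed=100)
wait(.2)
t,p,f0=st();print(t,p.round(1),f0.round(1))
z=57
while z>26:
    z-=1
    move_l(W((0,273,z)),speed=40)
    t,p,f=st();F=f[2]-f0[2];print(round(t,2),z,p.round(1),(f-f0).round(1))
    if F>14: break
im=get_image("scene")
a=im[190:400,210:470];a=cv2.resize(a,(743,600),interpolation=cv2.INTER_CUBIC);save("releasec",a)
print(get_obs()["t"])
```

```text
33.0583 [  0.7 273.   57.8] [-0.5 -0.   0.2]
33.31 56 [  0.  273.   56.1] [ 1.5 -0.7 -1. ]
33.56 55 [-1.00e-01  2.73e+02  5.49e+01] [ 0.5  0.8 -0.2]
33.81 54 [-1.00e-01  2.73e+02  5.39e+01] [ 1.   0.2 -0.4]
34.06 53 [-1.00e-01  2.73e+02  5.29e+01] [ 0.3 -0.4  0.2]
34.31 52 [-1.00e-01  2.73e+02  5.19e+01] [ 0.1 -0.7  0.5]
34.56 51 [-1.00e-01  2.73e+02  5.09e+01] [ 0.5 -0.6 -0.5]
34.81 50 [-1.00e-01  2.73e+02  4.99e+01] [ 0.2  0.8 -0.6]
35.06 49 [1.00e-01 2.73e+02 4.90e+01] [-0.   1.1 -0.4]
35.31 48 [1.00e-01 2.73e+02 4.80e+01] [0.5 0.4 0.1]
35.56 47 [  0. 273.  47.] [-0.1 -0.3  0.4]
35.81 46 [ -0.  273.   45.9] [ 0.9  0.6 -0.3]
36.06 45 [ -0.  273.   44.9] [ 0.1 -0.3 -0.4]
36.31 44 [1.00e-01 2.73e+02 4.41e+01] [0.7 1.1 0.9]
36.56 43 [1.00e-01 2.73e+02 4.33e+01] [-0.8  0.4  4.1]
36.81 42 [1.00e-01 2.73e+02 4.20e+01] [ 0.1 -0.6  3. ]
37.06 41 [ -0.  273.   40.7] [1.2 0.3 1.1]
37.31 40 [ -0.  273.   39.8] [0.9 0.7 0.5]
37.56 39 [ -0.  273.   38.9] [0.6 0.  0.9]
37.81 38 [ -0. 273.  38.] [ 0.2 -1.  -0.3]
38.06 37 [ -0.  272.9  36.9] [ 0.9 -0.9  0.8]
38.31 36 [ -0.  272.9  35.9] [ 0.1 -0.5  1. ]
38.56 35 [  0.  273.   34.9] [0.2 0.1 1.2]
38.81 34 [  0.  273.   33.9] [ 1.2 -0.9  1.4]
39.06 33 [  0. 273.  33.] [ 0.7 -1.   1.4]
39.31 32 [  0. 273.  32.] [ 0.2 -0.2  0.7]
39.56 31 [  0.  273.   30.9] [ 1.1 -0.8  0.7]
39.81 30 [  0.  273.   29.9] [0.4 0.2 1.5]
40.06 29 [  0. 273.  29.] [ 0.2 -0.7  0.7]
40.31 28 [  0. 273.  28.] [ 0.4 -0.4  1.2]
40.56 27 [  0. 273.  27.] [ 1.9 -0.6  1.9]
40.81 26 [  0.  273.   25.9] [ 0.6 -1.1  1.7]
40.8583
```

View pics/releasec.png

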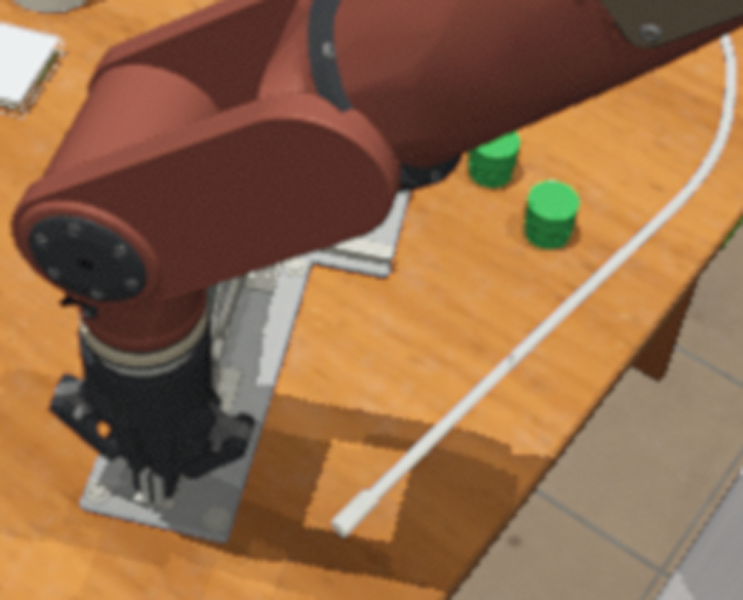

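The force peaked at 4 N at 43 mm and then dropped, which looks like the kick. I'll retreat and verify.

Run:
```python
from h import *
move_l(W((0,273,60)),speed=60)
move_l(W((0,273,240)),speed=200)
move_l(W((-150,300,260)),speed=250)
im=get_image("scene");save("end",im)
pr=spot_in("handle_pad","scene");print([(d["score"],d["extent"]) for d in pr][:2])
t=get_image("top")
print([(d["score"],d["extent"]) for d in spot_in("handle_pad","top")][:2], get_obs()["t"])
a=cv2.resize(im[190:400,210:470],(650,525));save("endc",a)
save("endt",cv2.resize(t[160:360,190:490],(800,533),interpolation=cv2.INTER_CUBIC))
```

```text
[(0.84, [284.7, 276.9, 27.0, 45.6])]
[(0.84, [276.4, 258.9, 60.9, 30.1])] 43.5917
```

View pics/endc.png

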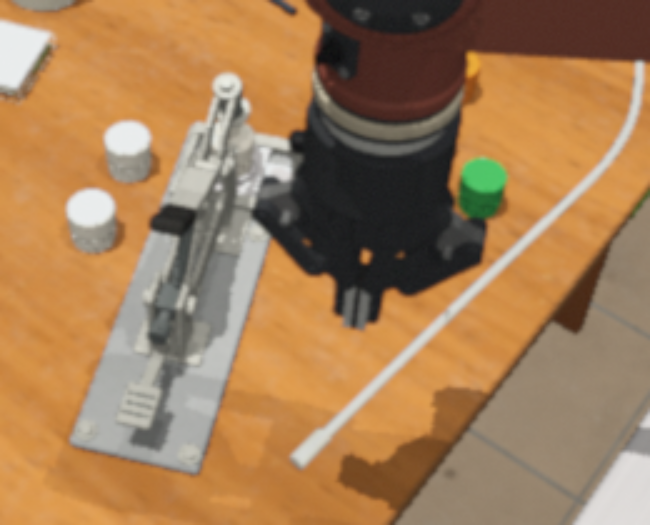

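View pics/endt.png

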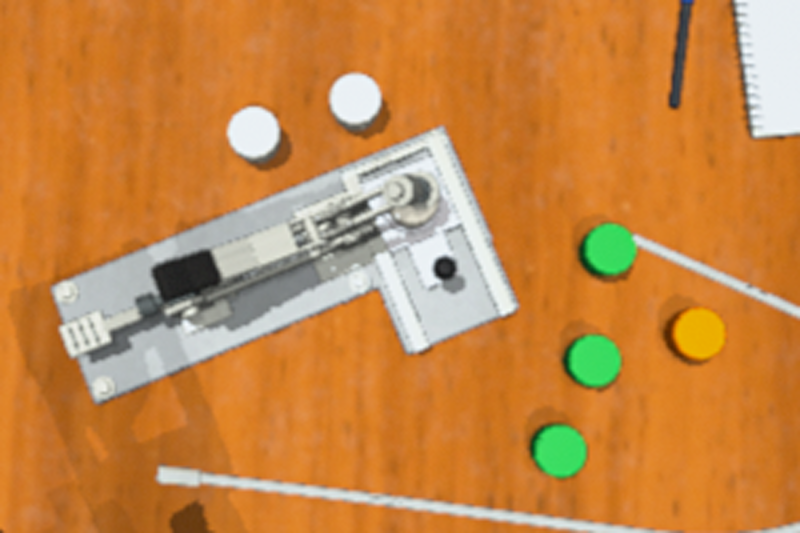

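The handle has sprung open, with its pad at top crop (186,275) as at the start. The cassette is under the jaw at (412,208), the knob is home at (445,267), the closed cassettes at (254,132) and (355,99) haven't moved, and the robot touches nothing.

```bash
python3 -c "
from station import *
print(sign_off())"
```

```text
the job is handed in; nothing more can be done
None
```

The job is handed in at about 44 s: the slide went home to its stop, the handle went over centre and stayed locked when let go, and the release lever then sprang it open; measured force stayed below 13 N, the final pictures show the cassette in place under the jaw and the closed cassettes unmoved, but the cap being fully down was not measured directly and the hand-in returned no verdict.

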